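Offer up a document-cover hinge leaf and hold its holes in line

ROBOT

A 6-joint arm with a two-finger parallel gripper is mounted at the origin on the work surface. World frame = base frame: x ahead of the robot, y to its left, z up, the work surface at z = 0. Lengths are in m, angles in rad, forces in N, time in s.
With the tool pointing down it reaches from about 0.375 to 0.9 m from the base axis. Payload 3.1 kg.
Tool frame: the origin (TCP) lies midway between the tips of the shut fingers; the grasp point (between the pads) lies 19 mm behind it; z points along the fingers, y is the line along which they close (so a half turn about z gives the same grasp; the last joint's range is limited). The gripper opens to 85 mm and grips with 20 to 120 N. Pads are 22 mm wide; open, the fingers measure 114 mm over their backs; the gripper's body (76 mm by 85 mm) begins 54 mm behind the grasp point. The pads swing forward as they close: fully open they stand 13 mm farther back than shut.
Start: joints at [-1.401, 0.527, 1.433, -0, 1.181, -0.178], TCP at [0.213, -0.588, 0.231] pointing down, gripper open.
Joint ranges: [-3.08, 3.08], [-0.75, 2.2], [0.22, 2.44], [-1.43, 4.57], [0, 2.65], [-2.85, 2.85]. Speed limits (rad/s): [2.79, 2.79, 3.14, 3.14, 3.14, 3.14].

INTERFACE

Orientations are given as a unit quaternion [x, y, z, w].
In Python, from station import manip gives the robot as it stands.
- The arm moves only by the tool drive_tool, never from a script. Its argument "motion" is a list that holds one entry, the list of rows, each a list of 5 numbers: the finger opening in mm, from 0 to 85.4, then the shift along the tool's x, y, z in units of 30 mm (1.0 is 30 mm), then the turn about the tool's z in units of 8 degrees (1.0 is 8 degrees). In form: [[[fingers, x, y, z, yaw], ...]]. A call has 1 to 10 rows; each row is the pose to reach, as a shift and turn from the pose commanded when the call began, along the tool's axes at that moment; what a row does not reach only later rows make up. A row lasts 1/10 s, in which the tool goes at most 50 mm and 8.59 degrees, less where a joint would pass 70% of its speed; a pose out of reach is approached as far as the arm can. A call with a gripper value outside its range is refused whole. The fingers move at their own pace and stop on an object; "squeeze" is the grip in N (left out, the last holds). Time passes only in rows, so rows that repeat a pose let the fingers close. It gives the time, the measured TCP pose, the force, the opening and the grip force at its end, in the units of the state.
- manip.sense(): the state, without advancing time (a new reading comes with each control period).
- manip.snapshot(name): name is "side" or "top" or "wrist"; returns the picture (400x640x3 uint8, red, green, blue); there is no depth.
- manip.camera_model(name): a dict with "fov_y" (degrees; the focal length in pixels is half the picture's height over the tangent of half this angle, whatever the lens; pixels are square), "cx", "cy" (the principal point, pixels), "origin" and "orientation" of the camera in the world. Camera axes: x right, y up, looking along -z (the intrinsics and any distortion apply to the point x, -y, -z); pixel columns grow to the right and rows downward; lengths in m; the calibration is good to about 2 mm. A picture is of the moment at which its call begins: read the wrist's pose just before it. camera_model takes no time and is no camera call; for the wrist camera it gives the pose at the moment of the call.
- manip.sign_off(): hands the job in; it is judged then, once.
The state is a dict: "t": time; "q": joint angles; "qd": joint speeds; "tau": joint torques, N m; "tcp_pos": TCP position; "tool_rot": TCP orientation; "force": force on the tool from outside, world axes, zero at the start; "ft_torque": the same for the moment, N m; "finger_gap": opening from 0.0 (shut) to 1.0 (fully open); "gripper_force": force on a finger pad.
Only numpy, scipy, OpenCV 4.12 (cv2) and the standard library are available. Lean on these libraries where they do the work, as an engineer would, in place of code of your own. Each camera call takes 0.05 s, during which the arm holds its last target. There are 200 camera calls.

TASK

We are refitting a copier's cover hinge: take the loose hinge leaf out of the blue parts tray (it is the plate with a round tubular knuckle on one edge; leave the other parts in the tray) and bring it, level and right way up, to the dark grey jamb block so that its knuckle sits in the gap between the two fixed knuckles with all three holes in line, ready for the pin to be pushed through. Finish while still holding it there, steady, in the air, carried by the gripper alone and not leaning on the block. Leave the pin, the multimeter and the screwdriver where they are.

Things in the scene. Friction and masses are not known exactly. Their poses are not given: they have to be found in the camera images.
- leaf: loose aluminium hinge leaf, 0.2 kg, flat and right way up in one half of the tray, knuckle away from the robot (yaw within 0.75). Plate 14 mm thick, 56 wide (y +-28), x -45 to 30; neck 36 wide to a tubular knuckle along y at x = 50: 28 mm outside, hole 12, length 36, axis 14 above the underside. Origin on the underside; x plate to knuckle, z up. Centre of mass x = 9; grip across the 56 mm there
- leaf_hole (a point): the middle of the hole of the loose leaf's knuckle (on its axis, halfway along): 50 mm ahead of and 14 mm above leaf; axes as leaf, y along the hole
- jamb: dark grey jamb block, bolted down, beside the tray; yaw within 0.35. Origin on the bench below the hinge axis; x from knuckles to block (away from robot). Foot plate x -10 to 140, y +-80, 10 mm high; block x 24 to 127, y +-65, top at 88 mm; on it the fixed leaf, 14 mm thick, x 20 to 68, y +-48. Two ribs 6 mm high keep the pin at x = 96
- jamb_hole (a point): the target: point on the fixed knuckles' axis midway between them, 102 mm above the bench; axes as jamb, y along the hole. Fixed knuckles: 28 mm outside, hole 12, y -45 to -23 and 23 to 45, overhanging the block on the robot's side; the 46 mm gap between is open above, below and towards the robot. When matched, the loose leaf's x points along this x
- tray: blue plastic parts tray, 230 (x) by 310 (y) by 40 mm high, walls and floor 4 mm, fixed to the bench on the other side from the jamb block; origin at the centre of its underside
- blank: a plain aluminium mounting plate in the tray, same plate as the leaf but with a flat tongue in place of the knuckle; not wanted, stays in the tray. In the other half of the tray, origin as the leaf's
- roller: black rubber feed roller with steel shaft, 18 mm diameter, 86 mm long along its y, lying by the tray's wall nearest the robot; stays in the tray. Origin at its underside when it lies as built (it may roll)
- collar: white plastic collar, 20 mm diameter, 12 mm high, by the tray's far wall; stays in the tray. Origin at the centre of its underside
- washer: steel spacer, 18 mm diameter, 8 mm high, by the tray's near wall; stays in the tray. Origin at the centre of its underside
- pin: the steel hinge pin, 7 mm diameter, 103 mm long along its y, lying on top of the jamb block between two ribs; leave it there. Origin at the underside of its middle, 88 mm above the bench
- multimeter: orange multimeter lying on the bench at the far side, 85 by 170 by 32 mm; leave alone. Origin at the centre of its underside
- screwdriver: screwdriver with a red handle lying on the bench at the far side, along its x; leave alone. Origin at its underside
Things that resemble listed ones, but are neither listed nor needed, are in the scene too. What is shaped like the leaf but pink or purple is not meant. What is shaped like the jamb but brown is not meant.

How it is judged:
On the way:
1. the loose leaf is lifted clear of the tray in the gripper (height (world z) of leaf above 0.06 m and contact force between the fingers and leaf above 3 N), for 0.2 s.
At the end, for the whole second after the job is handed in: The leaf is held in the fingers (over 3 N), still, level within 0.15 rad, plate on the robot's side; its hole is within 3.5 mm of the fixed axis (across, up and down), 6 mm along it, axes within 0.1 rad; contact with the block under 1 N; leaf slower than 20 mm/s (x of leaf_hole in the frame of jamb_hole between -0.0035 and 0.0035 m and z of leaf_hole in the frame of jamb_hole between -0.0035 and 0.0035 m and y of leaf_hole in the frame of jamb_hole between -0.006 and 0.006 m and angle between the y axis of leaf and the y axis of jamb, either way round below 0.1 rad and angle between leaf's own z axis and vertical below 0.15 rad and x of leaf in the frame of jamb_hole below -0.03 m and contact force between the fingers and leaf above 3 N and contact force between leaf and jamb below 1 N and linear speed of leaf below 0.02 m/s); the arm keeps its last pose, push and grip.
It fails at once if the pin, the multimeter or the screwdriver is moved by more than 30 mm (distance of any of pin, multimeter, screwdriver from where it was at the start of the episode above 0.03 m).
It fails at once if another part is taken out of the tray (height (world z) of any of blank, roller, collar, washer above 0.07 m).
It also fails if it takes over 48 s, if anything falls off the work surface, if the arm or the gripper's body presses on something with over 40 N, if the wrist force passes 120 N, or if a joint passes its speed limit or range.

## Working session

There is one attempt and no reset: what is moved stays moved. The work goes in short steps, Python scripts to look and compute and a tool call to move; the robot and the scene stay as the last step left them, time stands still between calls to the robot, and variables do not carry over. Pictures are saved under pics/ and viewed, at most 10 in all, crops included, and the job is handed in when it is done.

Besides the shell and the picture viewer there is one more tool, called after ">>>" as a command line: name --argument value ..., lists and objects as JSON in quotes. drive_tool: Moves the arm, as the interface text tells. Its arguments: {"type":"object","properties":{"motion":{"type":"array","items":{"type":"array","items":{"type":"array","items":{"type":"number"}}}},"squeeze":{"type":"number"}},"required":["motion"]}

```bash
mkdir -p pics; ls; python3 - <<'E'
from station import manip
import cv2
s=manip.sense();print({k:s[k] for k in('t','tcp_pos','tool_rot','force','finger_gap')})
for n in('top','side','wrist'):
    print(n,manip.camera_model(n)); cv2.imwrite(f'pics/{n}0.png',manip.snapshot(n)[:,:,::-1])
E
```

```text
pics
{'t': 0.0, 'tcp_pos': array([ 0.21293376, -0.58687868,  0.23036466]), 'tool_rot': array([ 9.84917780e-01,  1.73019839e-01,  1.08719175e-05, -1.04973059e-03]), 'force': array([ 0.18148125, -0.4383568 , -0.23937311]), 'finger_gap': 1.0020055093254332}
top {'fov_y': 47.926360497977115, 'cx': 319.11925026432067, 'cy': 192.0171179536273, 'origin': array([ 0.40994261, -0.0070437 ,  1.34536702]), 'orientation': array([ 0.02377955, -0.02009992, -0.70650707,  0.70702071])}
side {'fov_y': 46.27829362187648, 'cx': 318.5544824614507, 'cy': 200.7871753178186, 'origin': array([0.45248219, 0.75022137, 0.81803513]), 'orientation': array([-0.01170384,  0.40293882,  0.91448403, -0.03496131])}
wrist {'fov_y': 61.67927959881096, 'cx': 321.0097566050548, 'cy': 197.8459658453239, 'origin': array([ 0.28420435, -0.56190977,  0.37399861]), 'orientation': array([-0.12158834,  0.08627638, -0.56747347,  0.80978178])}
```

View pics/top0.png

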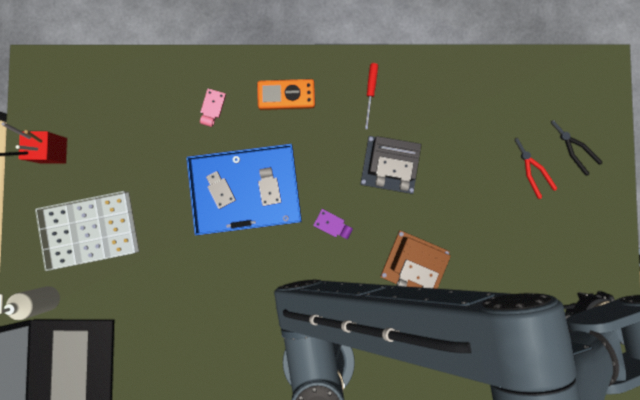

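View pics/side0.png

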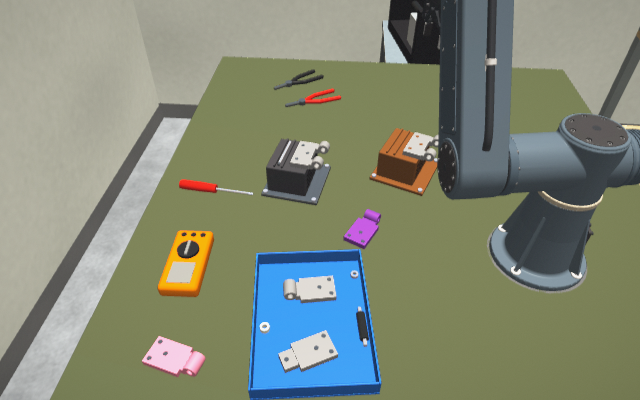

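The top view shows the tray in blue at about (244,190). Inside it are the leaf at (268,187), knuckle at (266,172), and the blank at (220,190). The dark jamb is at (392,165), with its knuckles at about (380,183) and (405,186). The purple and pink leaves and the brown jamb are decoys. The side view agrees: leaf at (310,289), jamb at (298,165).

```bash
cat > h.py <<'E'
import numpy as np, cv2
from scipy.spatial.transform import Rotation as R
from station import manip
def ray(cam,px):
    f=200/np.tan(np.radians(cam['fov_y']/2)); px=np.atleast_2d(px).astype(float)
    d=np.c_[(px[:,0]-cam['cx'])/f,-(px[:,1]-cam['cy'])/f,-np.ones(len(px))]
    return R.from_quat(cam['orientation']).apply(d)
def plane(cam,px,z):
    d=ray(cam,px); o=cam['origin']; return o+d*((z-o[2])/d[:,2])[:,None]
def proj(cam,P):
    f=200/np.tan(np.radians(cam['fov_y']/2))
    p=R.from_quat(cam['orientation']).inv().apply(np.atleast_2d(P)-cam['origin'])
    return np.c_[cam['cx']-f*p[:,0]/p[:,2],cam['cy']+f*p[:,1]/p[:,2]]
def tool():
    s=manip.sense(); r=R.from_quat(s['tool_rot']); x=r.as_matrix()[:,0]
    return s,r,np.arctan2(x[1],x[0])
def units(target,yaw=None):
    "shift in drive units; yaw = world heading of tool x"
    s,r,y0=tool(); d=r.inv().apply(np.array(target)-s['tcp_pos'])/.03
    t=0 if yaw is None else -np.degrees((yaw-y0+np.pi)%(2*np.pi)-np.pi)/8
    return np.round(np.r_[d,t],3)
E
python3 - <<'E'
from h import *
c=manip.camera_model('top')
for n,p,z in(('leaf',(268,187),.018),('knuckle',(266,172),.03),('jamb kn',(380,183),.116),('jamb kn',(405,186),.116),('trayBR',(301,222),.04),('trayTL',(187,157),.04),('trayTR',(293,145),.04)):
    print(n,plane(c,p,z).round(3))
c=manip.camera_model('side')
for n,p,z in(('leaf',(316,289),.018),('knuckle',(290,289),.03),('jk',(322,147),.115),('jk',(317,162),.115)): print(n,plane(c,p,z).round(3))
s,r,y=tool();print(r.as_matrix().round(3),y)
w=manip.camera_model('wrist');print(r.inv().apply(w['origin']-s['tcp_pos']),(r.inv()*R.from_quat(w['orientation'])).as_matrix().round(3))
print(units((.5,-.3,.23)),units((.36,.10,.23),0))
E
```

```text
leaf [[0.507 0.151 0.018]]
knuckle [[0.551 0.156 0.03 ]]
jamb kn [[ 0.511 -0.167  0.116]]
jamb kn [[ 0.503 -0.236  0.116]]
trayBR [[0.404 0.052 0.04 ]]
trayTL [[0.593 0.386 0.04 ]]
trayTR [[0.629 0.076 0.04 ]]
leaf [[0.496 0.152 0.018]]
knuckle [[0.549 0.165 0.03 ]]
jk [[ 0.51  -0.219  0.115]]
jk [[ 0.518 -0.156  0.115]]
[[ 0.94   0.341 -0.   ]
 [ 0.341 -0.94   0.002]
 [ 0.    -0.002 -1.   ]] 0.34780486571440383
[ 0.07555923  0.00051529 -0.14355082] [[ 0.     0.955  0.295]
 [ 1.    -0.    -0.   ]
 [-0.     0.295 -0.955]]
[12.256 -5.732  0.032  0.   ] [ 12.413 -19.858   0.056   2.491]
```

```bash
python3 -c "
from h import *
print(units((.48,-.2,.27),-.1))"
```

```text
[12.765 -9.096 -1.296  3.207]
```

>>> drive_tool --motion '[[[85, 1.4, -1.0, -0.3, 0.4], [85, 2.6, -1.8, -0.6, 0.8], [85, 3.9, -2.7, -0.9, 1.2], [85, 5.2, -3.6, -1.2, 1.6], [85, 6.5, -4.5, -1.3, 2.0], [85, 7.8, -5.5, -1.3, 2.4], [85, 9.1, -6.5, -1.3, 2.8], [85, 10.4, -7.5, -1.3, 3.2], [85, 11.6, -8.3, -1.3, 3.2], [85, 12.8, -9.1, -1.3, 3.2]]]'

```text
t: 1.15
tcp_pos: [0.4816, -0.1981, 0.2703]
tool_rot: [0.999, -0.049, -0.0, -0.0]
force: [0.1, -1.6, 0.1]
finger_gap: 0.997
gripper_force: 0.0
```

>>> drive_tool --motion '[[[85, 0, 0, 0, 0], [85, 0, 0, 0, 0], [85, 0, 0, 0, 0]]]'

```text
t: 1.45
tcp_pos: [0.4805, -0.2007, 0.2701]
tool_rot: [0.999, -0.05, -0.0, 0.0]
force: [0.2, 0.5, -0.1]
finger_gap: 0.994
gripper_force: 0.0
```

```bash
python3 - <<'E'
from h import *
import pickle
s,r,y=tool();print(s['t'],s['tcp_pos'],y)
c=manip.camera_model('wrist');im=manip.snapshot('wrist')[:,:,::-1];cv2.imwrite('pics/j1.png',im);pickle.dump(c,open('j1.pkl','wb'))
E
```

```text
1.45 [ 0.48045733 -0.20071852  0.27010764] -0.09968367184354097
```

View pics/j1.png

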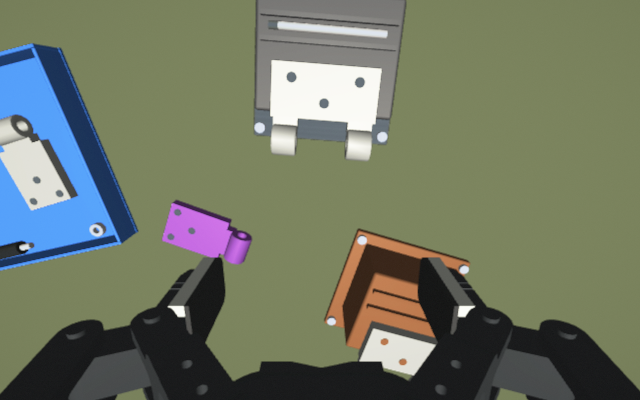

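The wrist view shows the fixed leaf in white, with corners at about (272,60), (382,67), (378,128) and (270,118). Its knuckles are at (284,140) and (359,145), and the pin is at (330,30). The leaf in the tray is partly in view at the left, knuckle at (12,128).

```bash
cat > jm.py <<'E'
from h import *
def white_blob(im,roi,smax=70,vmin=110):
    hsv=cv2.cvtColor(im,cv2.COLOR_BGR2HSV); m=((hsv[:,:,1]<smax)&(hsv[:,:,2]>vmin)).astype('uint8')
    k=np.zeros_like(m);x0,y0,x1,y1=roi;k[y0:y1,x0:x1]=m[y0:y1,x0:x1]
    return k
def blob(m):
    n,l,st,_=cv2.connectedComponentsWithStats(m); i=1+np.argmax(st[1:,4]); b=(l==i).astype('uint8')
    return max(cv2.findContours(b,cv2.RETR_EXTERNAL,cv2.CHAIN_APPROX_NONE)[0],key=cv2.contourArea)[:,0,:],b
E
python3 - <<'E'
from jm import *
import pickle
im=cv2.imread('pics/j1.png');c=pickle.load(open('j1.pkl','rb'))
m=white_blob(im,(230,45,420,175)); n,l,st,ce=cv2.connectedComponentsWithStats(m)
for i in range(1,n):
    if st[i,4]>60: print(i,st[i],ce[i].round(1))
hsv=cv2.cvtColor(im,cv2.COLOR_BGR2HSV)
for p in((330,90),(284,140),(325,128),(284,153),(300,142),(359,157),(284,127)):print(p,hsv[p[1],p[0]])
big=cv2.resize(im[45:175,240:410],None,fx=4,fy=4,interpolation=cv2.INTER_CUBIC);cv2.imwrite('pics/j1c.png',big)
E
```

```text
1 [  253    45   146   117 13769] [324.7  95.8]
(330, 90) [ 25   6 250]
(284, 140) [ 30   6 245]
(325, 128) [103  37 123]
(284, 153) [ 27  14 178]
(300, 142) [ 37  72 134]
(359, 157) [ 27  14 199]
(284, 127) [ 30  11 135]
```

View pics/j1c.png

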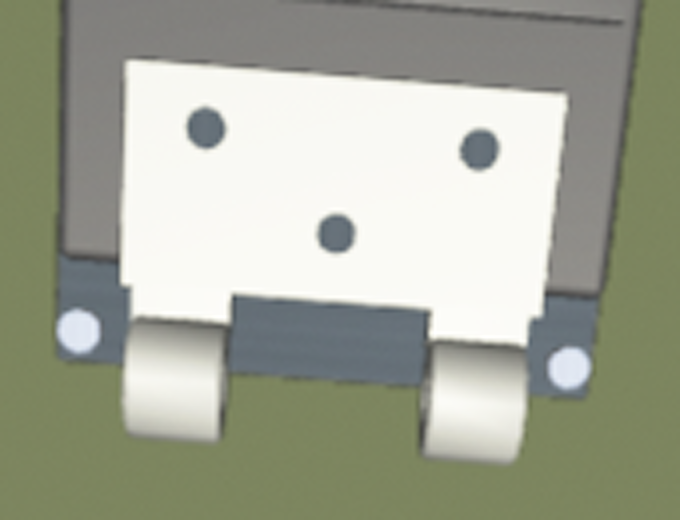

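The crop shows the fixed-leaf plate corners at (124,60), (568,95), (543,317) and (120,285). The bottom silhouettes of the two knuckles end at about y=438 and y=460.

```bash
python3 - <<'E'
from jm import *
import pickle
im=cv2.imread('pics/j1.png');c=pickle.load(open('j1.pkl','rb'))
g=cv2.cvtColor(im,cv2.COLOR_BGR2GRAY)
q=np.float32([(124,60),(568,95),(543,317),(120,285),(232,295),(430,310)])
q=(q+.5)/4-.5+[240,45]
cc=cv2.cornerSubPix(g,np.float32(q).reshape(-1,1,2),(3,3),(-1,-1),(3,50,.01))[:,0]
print(np.c_[q,cc].round(1))
P=plane(c,cc,.102);print(P.round(4))
for a,b in((0,1),(1,2),(2,3),(3,0),(4,5)):print(a,b,np.linalg.norm(P[a]-P[b]).round(4))
# model fit: corners in jamb frame
M=np.array([(68,48),(68,-48),(20,-48),(20,48)])/1000.
def fit(M,P):
    mc,pc=M.mean(0),P.mean(0);H=(M-mc).T@(P-pc);a=np.arctan2(H[0,1]-H[1,0],H[0,0]+H[1,1])
    Rz=np.array([[np.cos(a),-np.sin(a)],[np.sin(a),np.cos(a)]]);t=pc-Rz@mc
    return t,a,(M@Rz.T+t-P)
t,a,res=fit(M,P[:4,:2]);print('jamb',t,a,res.round(4))
# silhouettes: bottom row edge of each knuckle, axis 14mm-radius tangent, from column mid
for x in(172,470):
    col=(x+.5)/4-.5+240; X=int(round(col)); v=g[140:175,X].astype(float); e=140+np.argmax(np.abs(np.diff(v)))+.5
    # find axis point: plane z=.102, distance .014 from ray in the x-z plane of jamb
    d=ray(c,(X,e))[0];o=c['origin'];ex=np.array([np.cos(a),np.sin(a)])
    dx=d[:2]@ex;dz=d[2];n=np.hypot(dx,dz); p=plane(c,(X,e),.102)[0]
    off=.014*n/abs(dz)   # horizontal offset from ray to axis at z=.102
    ax=p[:2]+ex*off; print(X,e,v[int(e-142):int(e-136)],'axis x_j',(ax-t)@ex, ax)
E
```

```text
[[270.6  59.6 271.3  59.6]
 [381.6  68.4 381.   68.2]
 [375.4 123.9 374.7 123.2]
 [269.6 115.9 270.4 115.5]
 [297.6 118.4 297.5 118.1]
 [347.1 122.1 347.4 122.2]]
[[ 0.5885 -0.1688  0.102 ]
 [ 0.5722 -0.2628  0.102 ]
 [ 0.5258 -0.2549  0.102 ]
 [ 0.542  -0.1613  0.102 ]
 [ 0.5374 -0.1854  0.102 ]
 [ 0.5292 -0.2301  0.102 ]]
0 1 0.0954
1 2 0.047
2 3 0.095
3 0 0.0471
4 5 0.0455
jamb [ 0.51377687 -0.20446382] -0.17030181153713606 [[ 0.0004  0.0001]
 [ 0.0005 -0.0005]
 [-0.0005 -0.0003]
 [-0.0004  0.0007]]
283 153.5 [199. 192. 174. 145. 129. 126.] axis x_j 0.0010169137695346046 [ 0.52065667 -0.17045762]
357 159.5 [194. 182. 158. 132. 126. 127.] axis x_j 0.00027965504892909793 [ 0.50812832 -0.23896048]
```

```bash
python3 -c "
from h import *
print(units((.48,.15,.24),.1))"
```

```text
[ -1.186 -11.642   1.003  -1.437]
```

>>> drive_tool --motion '[[[85, -0.2, -1.4, 0, 0], [85, -0.3, -2.8, 0, -0.3], [85, -0.5, -4.2, 0, -0.6], [85, -0.6, -5.6, 0.1, -0.9], [85, -0.8, -7.0, 0.3, -1.2], [85, -0.9, -8.4, 0.6, -1.4], [85, -1.1, -9.8, 0.8, -1.4], [85, -1.2, -11.0, 1.0, -1.4], [85, -1.2, -11.6, 1.0, -1.4], [85, -1.2, -11.6, 1.0, -1.4]]]'

```text
t: 2.5
tcp_pos: [0.4798, 0.1504, 0.2401]
tool_rot: [0.999, 0.049, 0.0, -0.0]
force: [0.5, -0.4, 0.9]
finger_gap: 0.997
gripper_force: 0.0
```

>>> drive_tool --motion '[[[85, 0, 0, 0, 0], [85, 0, 0, 0, 0], [85, 0, 0, 0, 0]]]'

```text
t: 2.8
tcp_pos: [0.4798, 0.1484, 0.2404]
tool_rot: [0.999, 0.047, 0.0, 0.0]
force: [0.3, -0.0, 0.2]
finger_gap: 0.994
gripper_force: 0.0
```

```bash
python3 - <<'E'
from h import *
import pickle
s,r,y=tool();print(s['t'],s['tcp_pos'],y)
c=manip.camera_model('wrist');im=manip.snapshot('wrist')[:,:,::-1];cv2.imwrite('pics/l1.png',im);pickle.dump(c,open('l1.pkl','wb'))
E
```

```text
2.8 [0.47983272 0.1483935  0.24044289] 0.0940783404934118
```

View pics/l1.png

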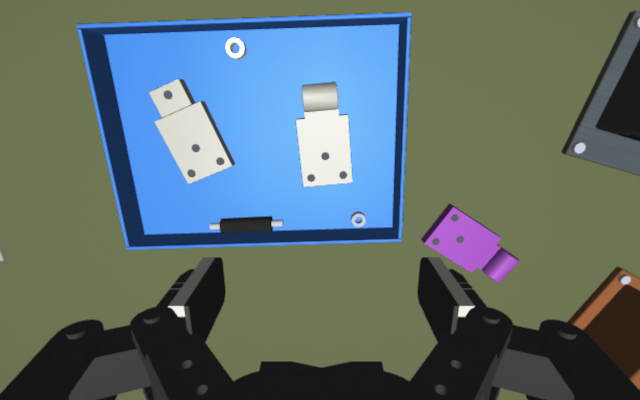

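The leaf plate's corners are at about (297,119), (349,115), (352,182) and (303,187), with its knuckle at (320,97). The roller is at (246,226) and the washer at (358,219), both near the tray's near wall.

```bash
python3 - <<'E'
from jm import *
import pickle
im=cv2.imread('pics/l1.png');c=pickle.load(open('l1.pkl','rb'))
g=cv2.cvtColor(im,cv2.COLOR_BGR2HSV)[:,:,1]
q=np.float32([(297,120),(349,115),(352,182),(303,187)])
cc=cv2.cornerSubPix(g,q.reshape(-1,1,2).copy(),(4,4),(-1,-1),(3,50,.01))[:,0]
print(cc.round(1)); P=plane(c,cc,.018)
for a,b in((0,1),(1,2),(2,3),(3,0)):print(np.linalg.norm(P[a]-P[b]).round(4))
M=np.array([(30,28),(30,-28),(-45,-28),(-45,28)])/1000.
P=P[:,:2];mc,pc=M.mean(0),P.mean(0);H=(M-mc).T@(P-pc);a=np.arctan2(H[0,1]-H[1,0],H[0,0]+H[1,1])
Rz=np.array([[np.cos(a),-np.sin(a)],[np.sin(a),np.cos(a)]]);t=pc-Rz@mc
print('leaf',t,a,(M@Rz.T+t-P).round(4)); gp=t+Rz@[.009,0]; print(gp)
print('knuckle px',proj(c,[*(t+Rz@[.05,0]),.032]))
print(units((*gp,.10),a),units((*gp,.012),a))
E
```

```text
[[295.7 118.8]
 [347.4 114.3]
 [352.3 181.8]
 [303.  186.5]]
0.0552
0.0742
0.0559
0.0751
leaf [0.50354776 0.14682159] 0.1866792245274511 [[-0.0001  0.0004]
 [ 0.0005 -0.0004]
 [-0.0003 -0.0001]
 [-0.      0.    ]]
[0.51239139 0.14849196]
knuckle px [[319.68582246  96.91984908]]
[ 1.082  0.105  4.681 -0.662] [ 1.082  0.105  7.614 -0.662]
```

>>> drive_tool --motion '[[[85, 0.4, 0.04, 1.4, -0.3], [85, 0.8, 0.08, 2.8, -0.66], [85, 1.08, 0.1, 4.2, -0.66], [85, 1.08, 0.1, 5.2, -0.66], [85, 1.08, 0.1, 6.0, -0.66], [85, 1.08, 0.1, 6.6, -0.66], [85, 1.08, 0.1, 7.1, -0.66], [85, 1.08, 0.1, 7.5, -0.66], [85, 1.08, 0.1, 7.8, -0.66], [85, 1.08, 0.1, 7.9, -0.66]]]'

```text
t: 3.85
tcp_pos: [0.512, 0.1497, 0.0026]
tool_rot: [0.996, 0.094, -0.0, 0.0]
force: [-0.1, 0.3, 0.7]
finger_gap: 0.996
gripper_force: 0.0
```

>>> drive_tool --motion '[[[70, 0, 0, 0, 0], [62, 0, 0, 0, 0], [58, 0, 0, 0, 0], [50, 0, 0, 0, 0], [45, 0, 0, 0, 0], [45, 0, 0, 0, 0], [45, 0, 0, 0, 0], [45, 0, 0, 0, 0]]]' --squeeze 60

```text
t: 4.65
tcp_pos: [0.5126, 0.15, 0.0045]
tool_rot: [0.996, 0.094, 0.001, 0.0]
force: [-1.3, -1.1, 5.6]
finger_gap: 0.64
gripper_force: 63.6
```

```bash
python3 - <<'E'
from h import *
s,r,y=tool();print(s['t'],s['tcp_pos'],y,s['force'],s['finger_gap'],s['gripper_force'])
E
```

```text
4.65 [0.51262618 0.1500319  0.00445626] 0.1888972351529362 [-1.30785771 -1.0712442   5.57657605] 0.6397124388092214 63.56174826622009
```

>>> drive_tool --motion '[[[45, 0, 0, -0.1, 0], [45, 0, 0, -0.4, 0], [45, 0, 0, -0.9, 0], [45, 0, 0, -1.6, 0], [45, 0, 0, -2.6, 0], [45, 0, 0, -3.7, 0], [45, 0, 0, -4.8, 0], [45, 0, 0, -5.8, 0], [45, 0, 0, -6.5, 0], [45, 0, 0, -6.5, 0]]]' --squeeze 80

```text
t: 5.65
tcp_pos: [0.5139, 0.1503, 0.2016]
tool_rot: [0.996, 0.094, 0.004, 0.0]
force: [1.6, 0.5, -1.6]
finger_gap: 0.63
gripper_force: 84.5
```

```bash
python3 - <<'E'
from h import *
import pickle
c=pickle.load(open('j1.pkl','rb'))
print(plane(c,[(362,240),(467,267),(330,321)],.01).round(3),plane(c,[(373,322)],.102).round(3))
s,r,y=tool();print(s['t'],s['tcp_pos'],y,s['force'],s['finger_gap'],s['gripper_force'])
c=manip.camera_model('wrist');im=manip.snapshot('wrist')[:,:,::-1];cv2.imwrite('pics/h1.png',im);pickle.dump(c,open('h1.pkl','wb'))
J=np.array([.51378,-.20446]);a=-.1703;ex=np.array([np.cos(a),np.sin(a)])
st=J-.041*ex; print(st,units((*st,.19),a))
E
```

```text
[[ 0.369 -0.244  0.01 ]
 [ 0.315 -0.382  0.01 ]
 [ 0.248 -0.191  0.01 ]] [[ 0.312 -0.242  0.102]]
5.65 [0.51389765 0.15025586 0.20163677] 0.18883145298972945 [ 1.62880408  0.45199767 -1.63675711] 0.6301816267487023 84.48686957359314
[ 0.47337311 -0.1975114 ] [-3.461 11.135  0.316  2.572]
```

View pics/h1.png

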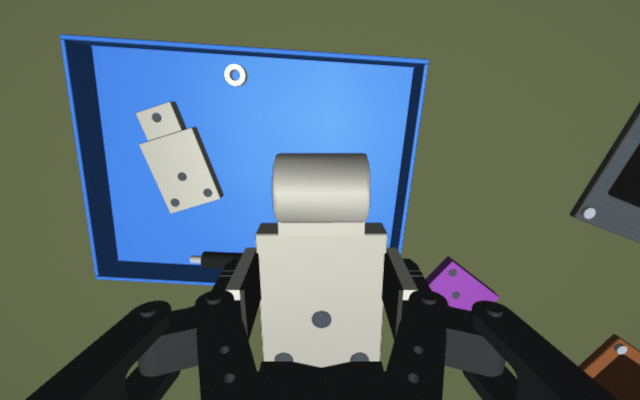

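The leaf is held level. Its knuckle spans about columns 272–370 and rows 153–222, with the plate's front corners at (257,234) and (386,233). The blank, collar and roller are still in the tray.

```bash
cat > held.py <<'E'
from jm import *
# camera pose in tool frame (from first reading) -> express held leaf in tool frame
def held(im,c,s,verbose=True):
    r=R.from_quat(s['tool_rot']); o=r.inv().apply(c['origin']-s['tcp_pos'])
    T=lambda px: r.inv().apply(ray(c,px))
    g=cv2.cvtColor(im,cv2.COLOR_BGR2GRAY).astype(float); v=im[:,:,2].astype(float)
    out={}
    bot=[]
    for X in(290,320,350):
        d=np.diff(v[205:240,X]); bot.append((X,205+np.argmax(d)+.5))
    top=[]
    for X in(290,320,350):
        d=np.abs(np.diff(im[140:170,X].astype(float),axis=0)).sum(1); top.append((X,140+np.argmax(d)+.5))
    sides=[]
    for Y in(180,190,200):
        d=np.abs(np.diff(im[Y,255:390].astype(float),axis=0)).sum(1)
        sides.append((255+np.argmax(d[:30])+.5,255+100+np.argmax(d[100:])+.5,Y))
    if verbose: print('top',top,'neck',bot,'sides',sides)
    return o,T,top,bot,sides
E
python3 - <<'E'
from held import *
import pickle
s=manip.sense();c=pickle.load(open('h1.pkl','rb'));im=cv2.imread('pics/h1.png')
o,T,top,bot,sides=held(im,c,s);print('cam in tool',o)
# unknown axis (X,Z) in tool x-z: tangent ray (top row) and neck junction at (X-.014,Z) -- solve for assumed Z too
from scipy.optimize import fsolve
dt=T(top[1])[0];db=T(bot[1])[0]
def F(u):
    X,Z=u
    n=np.array([-dt[2],dt[0]])/np.hypot(dt[0],dt[2]); e1=(np.array([X,Z])-o[[0,2]])@n
    e2=((np.array([X-.014,Z])-o[[0,2]])@np.array([-db[2],db[0]]))/np.hypot(db[0],db[2])
    return [abs(e1)-.014,e2]
X,Z=fsolve(F,[.041,-.014]);print('axis tool x,z',X,Z)
for Zc in(Z-.014,-.0275):   # crown depth
    for l,rr,Y in sides:
        P=[o+T((k,Y))[0]*((Zc-o[2])/T((k,Y))[0][2]) for k in(l,rr)]
        print(Zc,Y,'y ends',P[0][1].round(4),P[1][1].round(4),'w',(P[1][1]-P[0][1]).round(4),'mid',(P[0][1]+P[1][1])/2,P[0][0].round(4))
# assume Z=-.0135: X from each
for Zc in(-.0135,):
    for p in bot: d=T(p)[0];print('neck X',(o+d*((Zc-o[2])/d[2]))[0]+.014)
    for p in top:
        d=T(p)[0];print('top X',(o+d*((Zc-o[2])/d[2]))[0]-.014*np.hypot(d[0],d[2])/abs(d[2]))
E
```

```text
top [(290, np.float64(152.5)), (320, np.float64(152.5)), (350, np.float64(152.5))] neck [(290, np.float64(222.5)), (320, np.float64(222.5)), (350, np.float64(222.5))] sides [(np.float64(271.5), np.float64(369.5), 180), (np.float64(271.5), np.float64(369.5), 190), (np.float64(272.5), np.float64(369.5), 200)]
cam in tool [ 0.0764026   0.00052504 -0.14577489]
axis tool x,z 0.041798073630040254 -0.020149502309671295
-0.034149502309671294 180 y ends -0.0164 0.0172 w 0.0336 mid 0.00040613054983632685 0.0488
-0.034149502309671294 190 y ends -0.0165 0.0174 w 0.0339 mid 0.0004057244109805236 0.0452
-0.034149502309671294 200 y ends -0.0163 0.0175 w 0.0339 mid 0.0005798072758631846 0.0416
-0.0275 180 y ends -0.0174 0.0182 w 0.0356 mid 0.00039904685046650984 0.0471
-0.0275 190 y ends -0.0176 0.0184 w 0.0359 mid 0.00039861651799862063 0.0434
-0.0275 200 y ends -0.0174 0.0185 w 0.0359 mid 0.0005830694650425343 0.0395
neck X 0.039223285946542966
neck X 0.039225377629384835
neck X 0.039227469476762575
top X 0.040714066257654655
top X 0.04071717775506259
top X 0.04072028947505936
```

>>> drive_tool --motion '[[[45, -0.4, 1.2, 0, 0.2], [45, -0.8, 2.4, 0, 0.5], [45, -1.2, 3.7, 0, 0.8], [45, -1.6, 5.0, 0, 1.2], [45, -2.0, 6.3, 0, 1.6], [45, -2.4, 7.6, 0, 2.0], [45, -2.8, 8.9, 0, 2.3], [45, -3.2, 10.1, 0, 2.57], [45, -3.4, 10.9, 0.1, 2.57], [45, -3.46, 11.13, 0.3, 2.57]]]'

```text
t: 6.7
tcp_pos: [0.4722, -0.1999, 0.1879]
tool_rot: [0.996, -0.087, -0.0, -0.0]
force: [0.3, -0.8, -1.3]
finger_gap: 0.632
gripper_force: 84.6
```

>>> drive_tool --motion '[[[45, 0, 0, 0, 0], [45, 0, 0, 0, 0], [45, 0, 0, 0, 0]]]'

```text
t: 7.0
tcp_pos: [0.4724, -0.1958, 0.1889]
tool_rot: [0.996, -0.084, -0.001, -0.001]
force: [-0.1, -0.8, -1.7]
finger_gap: 0.628
gripper_force: 84.6
```

```bash
python3 - <<'E'
from h import *
s,r,y=tool();print(s['t'],s['tcp_pos'],y,s['gripper_force'],r.as_matrix().round(4))
J=np.array([.51378,-.20446]);a=-.1703;ex=np.array([np.cos(a),np.sin(a)])
print(units((*(J-.0405*ex),.10),a),units((*(J-.0405*ex),.0885),a))
E
```

```text
7.0 [ 0.47241708 -0.1957888   0.18885974] -0.16862701909752997 84.57582950592041 [[ 0.9858 -0.1678 -0.0013]
 [-0.1678 -0.9858  0.0013]
 [-0.0015 -0.0011 -1.    ]]
[0.062 0.055 2.962 0.012] [0.063 0.055 3.345 0.012]
```

>>> drive_tool --motion '[[[45, 0.06, 0.05, 0.5, 0], [45, 0.06, 0.05, 1.1, 0], [45, 0.06, 0.05, 1.6, 0], [45, 0.06, 0.05, 2.1, 0], [45, 0.06, 0.05, 2.5, 0], [45, 0.06, 0.05, 2.8, 0], [45, 0.06, 0.05, 3.05, 0], [45, 0.06, 0.05, 3.2, 0], [45, 0.06, 0.05, 3.3, 0], [45, 0.06, 0.05, 3.35, 0]]]'

```text
t: 8.0
tcp_pos: [0.4744, -0.1994, 0.0888]
tool_rot: [0.996, -0.085, 0.0, 0.0]
force: [0.2, -0.3, -1.1]
finger_gap: 0.626
gripper_force: 84.6
```

>>> drive_tool --motion '[[[45, 0, 0, 0, 0], [45, 0, 0, 0, 0], [45, 0, 0, 0, 0]]]'

```text
t: 8.3
tcp_pos: [0.4745, -0.1994, 0.0891]
tool_rot: [0.996, -0.085, 0.0, 0.0]
force: [0.2, 0.0, -1.4]
finger_gap: 0.629
gripper_force: 84.6
```

```bash
python3 - <<'E'
from h import *
import pickle
s,r,y=tool();print(s['t'],s['tcp_pos'],y,s['gripper_force'],s['force'])
c=manip.camera_model('wrist');im=manip.snapshot('wrist')[:,:,::-1].copy();pickle.dump((c,s),open('f1.pkl','wb'));cv2.imwrite('pics/f1.png',im)
c2=manip.camera_model('side');i2=manip.snapshot('side')[:,:,::-1].copy();cv2.imwrite('pics/f1s.png',i2)
p=proj(c2,[.514,-.204,.102])[0].astype(int);print(p)
a=cv2.resize(im[40:240,160:480],None,fx=1.5,fy=1.5,interpolation=cv2.INTER_CUBIC)
b=cv2.resize(i2[p[1]-25:p[1]+25,p[0]-40:p[0]+40],None,fx=6,fy=6,interpolation=cv2.INTER_CUBIC)
cv2.imwrite('pics/f1v.png',np.vstack([a,b]))
E
```

```text
8.3 [ 0.47447231 -0.19942526  0.08913482] -0.1702935498417082 84.60755825042725 [ 0.17495998  0.0187899  -1.36532368]
[320 154]
```

View pics/f1v.png

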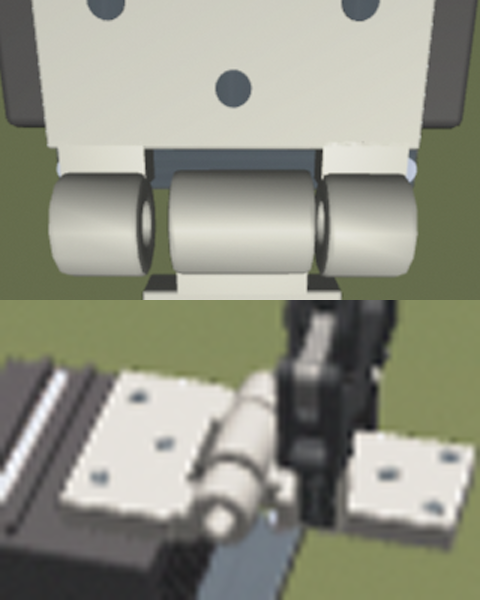

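The wrist crop shows the loose knuckle at columns 169–316 lying between the fixed ones, whose outer ends are at 50 and 416. It is about 2.3 mm too far right and roughly 1 mm too far forward. The side crop shows the three knuckles nearly in line with nothing touching.

```bash
python3 - <<'E'
from h import *
J=np.array([.51378,-.20446]);a=-.1703;ex=np.array([np.cos(a),np.sin(a)])
print(units((*(J-.0405*ex),.0885),a))
E
```

```text
[-0.027 -0.055  0.019  0.   ]
```

>>> drive_tool --motion '[[[45, -0.03, -0.07, 0, 0], [45, -0.03, -0.07, 0, 0], [45, -0.03, -0.07, 0, 0], [45, -0.03, -0.07, 0, 0]]]'

```text
t: 8.8
tcp_pos: [0.4738, -0.197, 0.0888]
tool_rot: [0.996, -0.085, 0.0, 0.0]
force: [-0.6, 0.1, -1.6]
finger_gap: 0.627
gripper_force: 84.6
```

```bash
python3 - <<'E'
from h import *
import pickle
s,r,y=tool();print(s['t'],s['tcp_pos'],y,s['gripper_force'],s['force'])
c=manip.camera_model('wrist');im=manip.snapshot('wrist')[:,:,::-1].copy();pickle.dump((c,s),open('f2.pkl','wb'));cv2.imwrite('pics/f2.png',im)
J=np.array([.51378,-.20446]);a=-.1703;ex=np.array([np.cos(a),np.sin(a)])
print(units((*(J-.0405*ex),.0885),a))
cv2.imwrite('pics/f2v.png',cv2.resize(im[140:245,185:445],None,fx=3,fy=3,interpolation=cv2.INTER_CUBIC))
# column edges along rows, and row edges along columns
f=im.astype(float)
for X in(210,225,238,285,320,355,395,410,425):
    d=np.abs(np.diff(f[142:240,X],axis=0)).sum(1); k=[i for i in range(1,96) if d[i]>25 and d[i]>=d[i-1] and d[i]>d[i+1]]
    print('col',X,[(142.5+i,int(d[i])) for i in k])
for Y in(185,195,205):
    d=np.abs(np.diff(f[Y,185:445],axis=0)).sum(1); k=[i for i in range(1,258) if d[i]>30 and d[i]>=d[i-1] and d[i]>d[i+1]]
    print('row',Y,[(185.5+i,int(d[i])) for i in k])
E
```

```text
8.8 [ 0.47377252 -0.19701552  0.08883314] -0.17020166148600085 84.60767984390259 [-0.59908255  0.06984175 -1.59490232]
[0.006 0.018 0.011 0.001]
col 210 [(152.5, 203), (219.5, 80)]
col 225 [(152.5, 214), (220.5, 81)]
col 238 [(152.5, 224), (220.5, 77)]
col 285 [(152.5, 47), (220.5, 56), (222.5, 159)]
col 320 [(152.5, 48), (220.5, 55), (222.5, 155)]
col 355 [(152.5, 50), (222.5, 111)]
col 395 [(152.5, 229), (221.5, 78)]
col 410 [(152.5, 227), (221.5, 81)]
col 425 [(152.5, 220), (221.5, 87)]
row 185 [(197.5, 135), (256.5, 164), (259.5, 263), (265.5, 204), (268.5, 51), (272.5, 140), (366.5, 34), (369.5, 105), (373.5, 56), (376.5, 191), (382.5, 198), (385.5, 188)]
row 195 [(197.5, 151), (256.5, 200), (260.5, 120), (265.5, 109), (267.5, 54), (272.5, 151), (369.5, 148), (373.5, 55), (376.5, 99), (381.5, 102), (385.5, 177), (388.5, 32)]
row 205 [(199.5, 124), (257.5, 199), (266.5, 56), (272.5, 148), (368.5, 141), (374.5, 66), (384.5, 164), (442.5, 127)]
```

View pics/f2v.png

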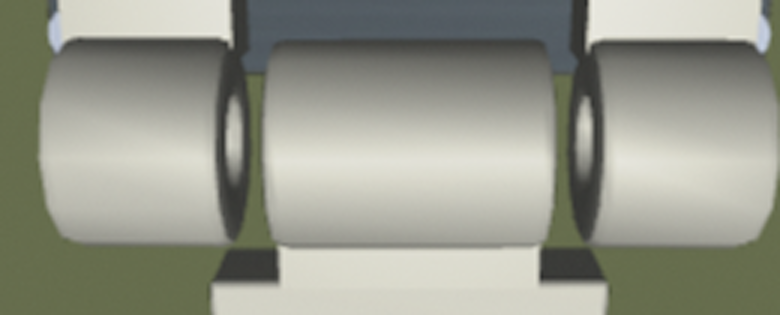

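The crop shows the loose knuckle (columns 262–556) centred between the fixed ones (38–248 and 568–778), with matching top and bottom edges and clear gaps on both sides. The wrist force is only the leaf's weight, so I'm handing in.

```bash
python3 -c "
from station import manip
print(manip.sign_off())"
```

```text
the job is handed in; nothing more can be done
None
```

I handed the job in with the gripper holding the leaf level, its knuckle centred in the jamb's gap and the holes in line to well under 1 mm across and along the axis. Height is less certain, about 1–2 mm by my estimate against the 3.5 mm allowed. The wrist force showed no contact with the block; sign-off gave no verdict.

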